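Shut a sample carrier and trace its lid joint with the seam probe

TASK

Close up the sample carrier: first screw its cap clockwise until it is fully shut and its lug meets the stop pin. Then take the seam probe from its stand and check the lid joint: run the tip lightly along the groove, slower than 8 cm a second and without lifting out, from the end beside the cap round both corners to the far end. Hang the probe back in the fork of its stand, upright and centred as it was, and leave everything else in its place.

Things in the scene. Friction and masses are not known exactly. Their poses are not given: they have to be found in the camera images.
- carrier: sample carrier, fixed: flat grey case 90 (x) by 140 (y) by 40 mm high, metal lid in two halves. Origin: centre of its underside; x to the hinges on its far side, y left. Lid top at z=40. The joint between the lid halves is a groove 12 mm wide and 6 mm deep (dark floor at z=34) with closed ends; cap axis at x=-16, y=48
- cap (a joint): angle of the captive screw cap (rad): 0 = screwed fully shut, its lug against the small stop pin; positive = unscrewed (counter-clockwise seen from above), up to 1.6. The lug is flat, 10 mm wide, at the cap's foot (44 to 50 mm above the worktop), reaches 40 mm out from the axis and, while the cap is open, lies across the left end of the lid joint
- cap_top (a point): centre of the white round cap's top face, 72 mm above the worktop, on the cap's axis. The cap is ribbed, 37 mm across, from 44 to 72 mm above the worktop
- stand: stand of the probe, fixed: base plate 66 (x) by 70 (y) by 8 mm, a post at its far side (x=18 to 30) and on it two level prongs that run from x=-19 to 27, each 14 mm wide, with a 20 mm slot between them, open at the front (-x). Prong tops at z=75. Origin at the centre of the base's underside
- fork (a point): point on the stand midway between the prongs, at the height of their tops, under the middle of the handle of the hanging probe
- probe: seam probe, loose, 70 g: a black ribbed handle block 16 (x) by 50 (y) by 28 mm high on top of an upright steel shaft 9 mm thick, whose last 16 mm is a round-ended tip 6 mm thick. Origin at the tip's end, z up the shaft; handle from z=60 to z=88. It hangs in the stand with the shaft in the slot and the handle's underside across both prongs (its y along the stand's y), tip 15 mm above the worktop
- probe_tip (a point): the end of the probe's tip
- probe_grip (a point): centre of the probe's handle, 74 mm above the tip's end
- seam_0 (a point): point 0 of 0 to 7 along the middle of the lid joint, on the groove's floor, 6 mm below the lid top: the left end of the joint, beside the cap, where the tracing starts
- seam_1 (a point): point 1 of 0 to 7 along the middle of the lid joint, on the groove's floor, 6 mm below the lid top: 22 mm on
- seam_2 (a point): point 2 of 0 to 7 along the middle of the lid joint, on the groove's floor, 6 mm below the lid top: 45 mm on
- seam_3 (a point): point 3 of 0 to 7 along the middle of the lid joint, on the groove's floor, 6 mm below the lid top: first corner, where the joint turns towards the front of the case
- seam_4 (a point): point 4 of 0 to 7 along the middle of the lid joint, on the groove's floor, 6 mm below the lid top: midway along the step
- seam_5 (a point): point 5 of 0 to 7 along the middle of the lid joint, on the groove's floor, 6 mm below the lid top: second corner, where it turns to the right again
- seam_6 (a point): point 6 of 0 to 7 along the middle of the lid joint, on the groove's floor, 6 mm below the lid top: 22 mm past the second corner
- seam_7 (a point): point 7 of 0 to 7 along the middle of the lid joint, on the groove's floor, 6 mm below the lid top: the right end of the joint, where the tracing ends
- pencil: yellow pencil lying loose, 162 mm long, leave alone; origin at the centre of its underside
- eraser: eraser, 20x42x13 mm, loose, leave alone; origin at the centre of its underside
- sharpener: metal pencil sharpener 15x25x12 mm, loose, leave alone; origin at the centre of its underside
- sample_cup: clear sample cup 46 mm across, 45 mm high, loose, right of the carrier, leave alone; origin at the centre of its underside

How it is judged:
By the outcome, as a careful person would: the job done as asked, in the order asked, and still so for the second after the job is handed in, with the robot touching nothing.
It also fails if it takes over 54 s, if anything falls off the work surface, if the arm or the gripper's body presses on something with over 40 N, if the wrist force passes 120 N, or if a joint passes its speed limit or range.

ROBOT

A 6-joint arm with a two-finger parallel gripper is mounted at the origin on the work surface; the furniture and walls round the work are solid. World frame = base frame: x ahead of the robot, y to its left, z up, the work surface at z = 0. Lengths are in m, angles in degrees, forces in N, time in s.
With the tool pointing down it reaches from about 0.4 to 0.825 m from the base axis. Payload 7 kg.
Tool frame: the origin (TCP) lies between the finger pads; the fingertips stand 22 mm ahead of it and the grasp point (between the pads) lies 3 mm ahead of it; z points along the fingers, y is the line along which they close (so a half turn about z gives the same grasp; the last joint's range is limited). The gripper opens to 88 mm and grips with 3 to 60 N. Pads are 19 mm wide; open, the fingers measure 130 mm over their backs; the gripper's body (78 mm by 193 mm) begins 47 mm behind the grasp point.
Start: joints at [84.402, 20.546, 0.682, 0, -70.136, -16.507], TCP at [0.254, 0.625, 0.249] pointing down, gripper open.
Joint ranges: [-176.03, 176.03], [-82.01, 121.73], [-58.28, 71.71], [-173.87, 95.51], [-174.79, -0.11], [-173.66, 173.66]. Speed limits (degrees/s): [136.94, 136.94, 172.46, 180, 180, 180].

INTERFACE

Orientations are given as [roll, pitch, yaw] about the fixed x, y, z axes, in that order (R = Rz(yaw) Ry(pitch) Rx(roll)).
In Python, from plant import r, vision gives the robot as it stands.
- The arm moves only by the shell command python3 -m pendant 'ROWS' [FORCE]. ROWS is JSON, a list that holds one entry, the list of rows, each a list of 7 numbers: the shift along the tool's x, y, z scaled (see below), then the turn, a rotation vector about the tool's x, y, z scaled (see below), then the opening, from -1 (shut) to 1 (fully open). In form: [[[x, y, z, wx, wy, wz, fingers], ...]]. A call has exactly 8 rows; each row shifts and turns the commanded pose from where the row before left it, along the tool's axes as they then stand; what a row does not reach is not made up. The controller multiplies each number of a shift by 20 mm and each number of a turn by 4 degrees. A row lasts 1/10 s, in which the tool goes at most 50 mm and 8.59 degrees, less where a joint would pass 70% of its speed; a pose out of reach is approached as far as the arm can. A call with a number of a shift or a turn outside -1 to 1 is refused whole. A call with a gripper value outside its range is refused whole. The fingers move at their own pace and stop on an object; FORCE is the grip in N (left out, the last holds). Time passes only in rows, so rows that do not move let the fingers close, or fill a call up. It gives the time, the measured TCP pose, the force, the opening and the grip force at its end, in the units of the state.
- r.get_state(): the state, without advancing time (a new reading comes with each control period).
- vision.capture(name): name is "side" or "top" or "wrist"; returns a dict with "frame" (400x640x3 uint8, blue, green, red), "depth" (400x640 float32, m along the optical axis (not along the pixel's ray), 0 where there is no reading), "camera_matrix" (3x3 intrinsics, pixels), "extrinsics" (4x4, takes a point from world to camera coordinates); the wrist camera has in their place "hand_eye" (4x4, takes a point from camera to tool coordinates, whose origin is the TCP and whose axes are the flange's). Camera axes: x right, y up, looking along -z (the intrinsics and any distortion apply to the point x, -y, -z); pixel columns grow to the right and rows downward; lengths in m; the calibration is good to about 2 mm. The wrist camera is an equidistant fisheye: a pixel r from the principal point sees the ray r / f radians off the axis. A picture is of the moment at which its call begins: read the wrist's pose just before it.
- r.close_job(): hands the job in; it is judged then, once.
The state is a dict: "time_s": time; "joints": joint angles; "qd": joint speeds; "joint_torque": joint torques, N m; "tcp_pos": TCP position; "eef_rot": TCP orientation; "contact_force": force on the tool from outside, world axes, zero at the start; "moment": the same for the moment, N m; "gripper_width": finger opening in m; "gripper_force": force on a finger pad.
Only numpy, scipy, OpenCV 4.12 (cv2) and the standard library are available. Lean on these libraries where they do the work, as an engineer would, in place of code of your own. Each camera call takes 0.05 s, during which the arm holds its last target. There are 200 camera calls.

## Working session

There is one attempt and no reset: what is moved stays moved. The work goes in short steps, Python scripts to look and compute and a shell command to move; the robot and the scene stay as the last step left them, time stands still between calls to the robot, and variables do not carry over. Pictures are saved under pics/ and viewed, at most 15 in all, crops included, and the job is handed in when it is done.

```bash
mkdir -p pics; ls; python3 - <<'E'
from plant import r, vision
import cv2, numpy as np, pickle
print(r.get_state())
d={}
for n in ("top","side"):
    c=vision.capture(n); d[n]=c; cv2.imwrite(f"pics/{n}0.png",c["frame"])
    print(n,c["camera_matrix"],c["extrinsics"],[k for k in c])
pickle.dump(d,open("v0.pkl","wb"))
E
```

```text
pics
{'time_s': 0.0, 'joints': array([ 8.44022624e+01,  2.05911888e+01,  6.35023685e-01, -1.90145596e-02,
       -7.01342184e+01, -1.65084314e+01]), 'qd': array([ 0.03873227,  0.06588123, -0.05380994, -0.03428299,  0.0999893 ,
        0.06345747]), 'joint_torque': array([ 1.87458012e-03, -5.82719529e+01,  2.93049413e+01,  6.99699953e+00,
        7.22914396e-03, -1.47234255e-04]), 'tcp_pos': array([0.25386211, 0.62497838, 0.24763839]), 'eef_rot': array([ 1.79908263e+02, -8.54727013e-03, -2.21126377e+01]), 'contact_force': array([-0.04071697, -0.04532739,  0.2615957 ]), 'moment': array([-0.02310903,  0.00541783,  0.02274094]), 'gripper_force': 0.0, 'gripper_width': 0.08799257174896741}
top [[424.48491392   0.         312.77082534]
 [  0.         424.48491392 198.54963923]
 [  0.           0.           1.        ]] [[ 0.00174511 -0.99999596 -0.00224179  0.15890373]
 [ 0.98341097  0.00130953  0.18138672 -0.38101693]
 [-0.18138305 -0.00252114  0.98340929 -0.86346821]
 [ 0.          0.          0.          1.        ]] ['frame', 'depth', 'camera_matrix', 'extrinsics']
side [[450.3420957    0.         314.46360149]
 [  0.         450.3420957  198.42150495]
 [  0.           0.           1.        ]] [[-0.89242961 -0.45117811  0.00277485  0.41161052]
 [ 0.23893172 -0.46737174  0.85116114 -0.09649881]
 [-0.38272839  0.76026441  0.52489715 -0.96159401]
 [ 0.          0.          0.          1.        ]] ['frame', 'depth', 'camera_matrix', 'extrinsics']
```

View pics/top0.png

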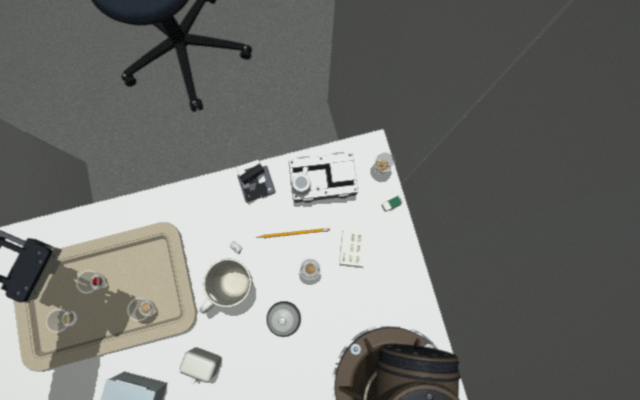

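View pics/side0.png

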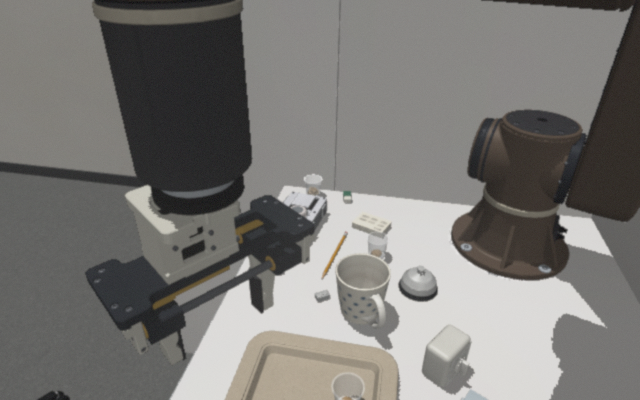

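The top view shows the stand at (256,182), the carrier at (323,177), its cap at (301,182) and the sample cup at (384,163). The side view is mostly blocked by the arm.

```bash
cat > h.py <<'E'
import numpy as np, cv2, pickle
from scipy.spatial.transform import Rotation as R
def ray(c,u,v):
    """fixed camera: origin, direction in world"""
    K=c["camera_matrix"];E=c["extrinsics"]
    d=np.array([(u-K[0,2])/K[0,0],-(v-K[1,2])/K[1,1],-1.])
    return -E[:3,:3].T@E[:3,3], E[:3,:3].T@d
def wray(c,u,v):
    """wrist fisheye; c has 'T' world<-tool"""
    K=c["camera_matrix"];a=(u-K[0,2])/K[0,0];b=(v-K[1,2])/K[1,1];t=np.hypot(a,b)
    s=np.sin(t)/t if t>1e-9 else 1.
    M=c["T"]@c["hand_eye"]
    return M[:3,3], M[:3,:3]@np.array([a*s,-b*s,-np.cos(t)])
def onz(od,z):
    o,d=od; return o+d*(z-o[2])/d[2]
def tool(s):
    T=np.eye(4);T[:3,:3]=R.from_euler("xyz",s["eef_rot"],degrees=True).as_matrix();T[:3,3]=s["tcp_pos"];return T
def wproj(c,p):
    M=np.linalg.inv(c["T"]@c["hand_eye"]);q=M[:3,:3]@np.asarray(p)+M[:3,3]
    x,y,z=q[0],-q[1],-q[2];h=np.hypot(x,y);t=np.arctan2(h,z);K=c["camera_matrix"]
    return np.array([K[0,2]+K[0,0]*t*x/h,K[1,2]+K[1,1]*t*y/h])
def rows(s,p,yaw):
    """remaining move tool-down: tool-axis shift/20mm and turn/4deg"""
    T=tool(s);d=T[:3,:3].T@(np.asarray(p)-T[:3,3])
    G=R.from_euler("xyz",[180,0,yaw],degrees=True).as_matrix()
    w=R.from_matrix(T[:3,:3].T@G).as_rotvec(degrees=True)
    return d/.02,w/4
def snapw(name):
    from plant import r,vision
    s=r.get_state();c=dict(vision.capture("wrist"));c["T"]=tool(s);pickle.dump(c,open(name+".pkl","wb"));cv2.imwrite(f"pics/{name}.png",c["frame"]);return c
E
python3 - <<'E'
from h import *
d=pickle.load(open("v0.pkl","rb"));c=d["top"]
cv2.imwrite("pics/c0.png",cv2.resize(c["frame"][125:225,225:415],None,fx=4,fy=4,interpolation=cv2.INTER_CUBIC))
for n,u,v,z in (("cap",301,182,.072),("stand",256,182,.05),("carr",323,177,.04),("cup",384,163,.045),("sharp",236,247,.01)): print(n,onz(ray(c,u,v),z).round(3))
w=snapw("w0");print(w["hand_eye"],w["camera_matrix"])
E
```

```text
cap [0.408 0.184 0.072]
stand [0.413 0.279 0.05 ]
carr [0.426 0.138 0.04 ]
cup [0.456 0.008 0.045]
sharp [0.28  0.323 0.01 ]
[[ 1.06126183e-03  9.55726992e-01  2.94252936e-01  7.79768278e-02]
 [ 9.99999153e-01 -7.92728505e-04 -1.03186362e-03  1.04815004e-03]
 [-7.52917226e-04  2.94253782e-01 -9.55727024e-01 -1.34988621e-01]
 [ 0.00000000e+00  0.00000000e+00  0.00000000e+00  1.00000000e+00]] [[309.70691629   0.         318.54103465]
 [  0.         309.70691629 202.51451649]
 [  0.           0.           1.        ]]
```

View pics/c0.png

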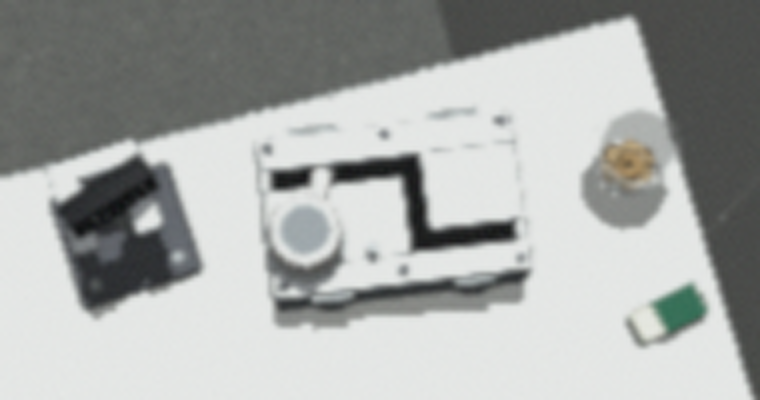

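```bash
python3 -m pendant '[[[0.4,0.5,0,0,0,0,1],[0.83,0.97,0,0,0,0,1],[0.83,0.97,0,0,0,0,1],[0.83,0.97,0,0,0,0,1],[0.83,0.97,0,0,0,0,1],[0.83,0.97,0,0,0,0,1],[0.83,0.97,0,0,0,0,1],[0.83,0.97,0,0,0,0,1]]]'; python3 -m pendant '[[[0.83,0.97,0,0,0,0,1],[0.83,0.97,0,0,0,0,1],[0.83,0.97,0,0,0,0,1],[0.83,0.97,0,0,0,0,1],[0.83,0.97,0,0,0,0,1],[0.83,0.97,0,0,0,0,1],[0.83,0.97,0,0,0,0,1],[0.83,0.97,0,0,0,0,1]]]'
python3 -m pendant '[[[0.83,0.97,0,0,0,0,1],[0.83,0.97,0,0,0,0,1],[0,0,0,0,0,-1,1],[0,0,0,0,0,-1,1],[0,0,0,0,0,-1,1],[0,0,0,0,0,-1,1],[0,0,0,0,0,-0.5,1],[0,0,0,0,0,0,1]]]'
python3 -c "
from h import *
from plant import r
snapw('w1'); s=r.get_state(); print(s['tcp_pos'],s['eef_rot'],s['joints'],s['time_s'])"
```

```text
time_s: 0.95
tcp_pos: [0.3144, 0.4417, 0.2485]
eef_rot: [180.0, 0.0, -22.1]
contact_force: [0.0, -0.3, -0.7]
gripper_width: 0.0877
gripper_force: 0.0
time_s: 1.75
tcp_pos: [0.3789, 0.2479, 0.2486]
eef_rot: [-180.0, 0.0, -22.1]
contact_force: [0.8, -1.0, 0.6]
gripper_width: 0.0872
gripper_force: 0.0
time_s: 2.55
tcp_pos: [0.3948, 0.2005, 0.2485]
eef_rot: [-180.0, -0.0, -4.1]
contact_force: [-0.7, 0.1, -0.1]
gripper_width: 0.0876
gripper_force: 0.0
[0.39484813 0.2006741  0.2485588 ] [-1.79992845e+02 -1.50929495e-03 -4.17070640e+00] [ 5.25992752e+01 -2.01919358e+00 -2.69499299e+01 -2.93189232e-03
 -6.50624515e+01  3.32312545e+01] 2.6
```

View pics/w1.png

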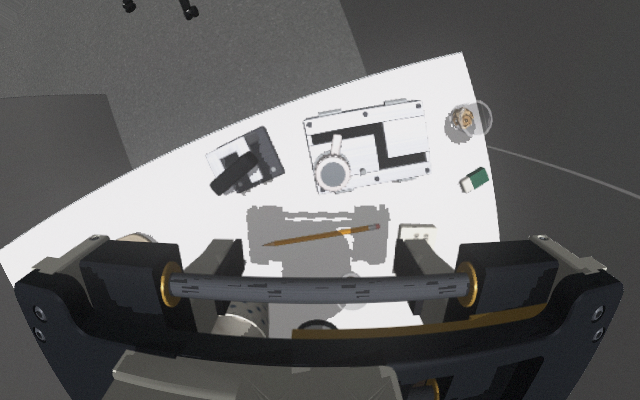

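The wrist view shows the cap at (334,174), lug pointing up to (337,140), stop pin around (362,172), groove from (315,138) to (425,162), and the probe handle at (234,172).

```bash
python3 - <<'E'
from h import *
w=pickle.load(open("w1.pkl","rb"));t=pickle.load(open("v0.pkl","rb"))["top"]
f=w["frame"]
cv2.imwrite("pics/c1.png",cv2.resize(f[85:205,200:460],None,fx=3,fy=3,interpolation=cv2.INTER_CUBIC))
for n,p in (("cap",(.408,.184,.072)),):print(wproj(w,p))
# depth check around cap / lid
d=w["depth"];print("depth",d[174,334],d[180,400],d[172,234])
g=cv2.cvtColor(f,cv2.COLOR_BGR2GRAY)
m=((g<70)).astype(np.uint8);m[:90]=0;m[200:]=0;m[:,:300]=0;m[:,435:]=0
n,l,st,ce=cv2.connectedComponentsWithStats(m)
for i in range(1,n):
    if st[i,4]>150:
        print(st[i]);ys,xs=np.where(l==i)
        P=np.array([onz(wray(w,u,v),.034)[:2] for u,v in zip(xs,ys)]);print(P.min(0),P.max(0))
        np.save(f"groove{i}.npy",P)
E
```

```text
[333.04932905 172.15604674]
depth 0.3171429 0.35666946 0.28638715
[ 312  123  112   45 1116]
[0.40260142 0.07489372] [0.45410201 0.20386198]
```

View pics/c1.png

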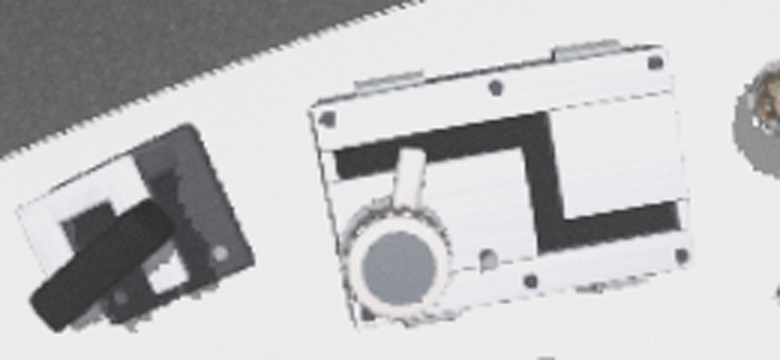

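The crop shows the cap disc at crop (399,267), lug tip at (411,150), stop pin at (488,258), the groove clear of clutter, and the handle at (100,265).

```bash
python3 - <<'E'
from h import *
w=pickle.load(open("w1.pkl","rb"));t=pickle.load(open("v0.pkl","rb"))["top"]
f=w["frame"].astype(int)
# grey cap disc
g=f.mean(2);m=((g>100)&(g<175)).astype(np.uint8);m[:,:310]=0;m[:,356:]=0;m[:155]=0;m[195:]=0
n,l,st,ce=cv2.connectedComponentsWithStats(m);i=1+st[1:,4].argmax();print("disc",st[i],ce[i]);cap=onz(wray(w,*ce[i]),.072);print("cap wrist",cap)
C=lambda a,b:(200+(a+.5)/3-.5,85+(b+.5)/3-.5)
g=t["frame"].mean(2);m=((g>100)&(g<190)).astype(np.uint8);m[:,:290]=0;m[:,312:]=0;m[:172]=0;m[192:]=0
n,l,st,ce=cv2.connectedComponentsWithStats(m);i=1+st[1:,4].argmax();print("disc top",st[i],ce[i]);print("cap top",onz(ray(t,*ce[i]),.072))
for nm,a,b,z in (("lugtip",412,149,.05),("lug mid",408,185,.05),("pin",488,258,.048),("TL",327,119,.04),("TR",655,63,.04),("BR",683,256,.04),("gL",338,162,.034),("gR",678,216,.034),("g3",545,118,.037),("g5",545,250,.037)):
    p=onz(wray(w,*C(a,b)),z);v=p-cap;print(nm,p.round(4),"rel cap mm",(v[:2]*1e3).round(1),"dist",np.hypot(*v[:2]).round(4),"ang",np.degrees(np.arctan2(v[1],v[0])).round(1))
P=np.load("groove1.npy")
a=P[(P[:,1]>.13)];a=a[a[:,0]>.43]
for q in (a,P[P[:,1]<.115][:]):
    vx,vy,x0,y0=cv2.fitLine(q.astype(np.float32),cv2.DIST_HUBER,0,.01,.01).ravel();print("leg",len(q),np.degrees(np.arctan2(-vx*np.sign(vy),abs(vy))),x0,y0)
# handle
h=(w["frame"].mean(2)<40).astype(np.uint8);h[:,:205]=0;h[:,262:]=0;h[:145]=0;h[200:]=0
n,l,st,ce=cv2.connectedComponentsWithStats(h)
i=1+st[1:,4].argmax();ys,xs=np.where(l==i);Q=np.array([onz(wray(w,u,v),.103)[:2] for u,v in zip(xs,ys)]);print("handle",st[i],cv2.minAreaRect((Q*1e3).astype(np.float32)))
for nm,a,b,z in (("bTL",17,205,.075),("bTR",193,125,.008),("bBR",254,262,.008),("bBL",130,322,.008)):print(nm,onz(wray(w,*C(a,b)),z).round(4))
E
```

```text
disc [321 162  24  25 462] [332.56060606 174.23160173]
cap wrist [0.40585884 0.18463107 0.072     ]
disc top [295 177  12  11 105] [300.75238095 181.96190476]
cap top [0.40837857 0.18400876 0.072     ]
lugtip [0.4447 0.1765 0.05  ] rel cap mm [38.9 -8.2] dist 0.0397 ang -11.9
lug mid [0.4318 0.1787 0.05  ] rel cap mm [25.9 -5.9] dist 0.0266 ang -12.9
pin [0.4026 0.1506 0.048 ] rel cap mm [ -3.2 -34.1] dist 0.0342 ang -95.4
TL [0.4572 0.2063 0.04  ] rel cap mm [51.3 21.7] dist 0.0557 ang 22.9
TR [0.4729 0.0818 0.04  ] rel cap mm [  67.  -102.8] dist 0.1228 ang -56.9
BR [0.3976 0.0714 0.04  ] rel cap mm [  -8.2 -113.2] dist 0.1135 ang -94.2
gL [0.4404 0.2036 0.034 ] rel cap mm [34.5 19. ] dist 0.0394 ang 28.8
gR [0.4126 0.0715 0.034 ] rel cap mm [   6.7 -113.1] dist 0.1133 ang -86.6
g3 [0.4528 0.1251 0.037 ] rel cap mm [ 47.  -59.6] dist 0.0759 ang -51.7
g5 [0.4022 0.1268 0.037 ] rel cap mm [ -3.7 -57.8] dist 0.0579 ang -93.6
leg 545 5.2777185 0.44456768 0.16583747
leg 245 7.264321 0.41083923 0.09518734Traceback (most recent call last):
  File "<stdin>", line 19, in <module>
ValueError: attempt to get argmax of an empty sequence
```

```bash
python3 -m pendant '[[[0.32,0.39,0,0,0,0,0.25],[0.32,0.38,0.6,0,0,0,0.25],[0,0,1,0,0,0,0.25],[0,0,1,0,0,0,0.25],[0,0,1,0,0,0,0.25],[0,0,1,0,0,0,0.25],[0,0,1,0,0,0,0.25],[0,0,1,0,0,0,0.25]]]' 40
python3 -m pendant '[[[0,0,1,0,0,0,0.25],[0,0,0.6,0,0,0,0.25],[0,0,0.43,0,0,0,0.25],[0,0,0,0,0,0,0.25],[0,0,0,0,0,0,-1],[0,0,0,0,0,0,-1],[0,0,0,0,0,0,-1],[0,0,0,0,0,0,-1]]]' 40
```

```text
time_s: 3.4
tcp_pos: [0.4067, 0.184, 0.115]
eef_rot: [180.0, 0.0, -4.2]
contact_force: [-0.1, -1.0, 0.9]
gripper_width: 0.0548
gripper_force: 0.0
time_s: 4.2
tcp_pos: [0.407, 0.1853, 0.0765]
eef_rot: [-180.0, -0.0, -4.1]
contact_force: [0.1, -1.4, 3.4]
gripper_width: 0.0359
gripper_force: 40.0
```

```bash
python3 -m pendant '[[[0,0,0,0,0,1,-1],[0,0,0,0,0,1,-1],[0,0,0,0,0,1,-1],[0,0,0,0,0,1,-1],[0,0,0,0,0,1,-1],[0,0,0,0,0,1,-1],[0,0,0,0,0,1,-1],[0,0,0,0,0,1,-1]]]'
python3 -m pendant '[[[0,0,0,0,0,1,-1],[0,0,0,0,0,1,-1],[0,0,0,0,0,1,-1],[0,0,0,0,0,1,-1],[0,0,0,0,0,1,-1],[0,0,0,0,0,1,-1],[0,0,0,0,0,1,-1],[0,0,0,0,0,0,-1]]]'
python3 -c "
from h import *
from plant import r
s=r.get_state();print(s['moment'],s['contact_force'],s['eef_rot'],s['joints'])
c=snapw('w2')
cv2.imwrite('pics/c2.png',cv2.resize(c['frame'][150:350,180:460],None,fx=2.5,fy=2.5))"
```

```text
time_s: 5.0
tcp_pos: [0.4072, 0.1857, 0.0766]
eef_rot: [-179.9, -0.0, -36.2]
contact_force: [0.7, 0.3, 1.7]
gripper_width: 0.0359
gripper_force: 40.0
time_s: 5.8
tcp_pos: [0.4075, 0.186, 0.0766]
eef_rot: [-179.9, 0.1, -64.1]
contact_force: [3.6, 2.2, 0.9]
gripper_width: 0.036
gripper_force: 40.0
[ 0.65017839 -0.8739296  -0.03800873] [3.59359787 2.18359016 0.92668507] [-1.79852774e+02  5.08958804e-02 -6.41360113e+01] [ 4.98994212e+01  1.04447616e+01 -4.00800479e+01  2.12773707e-02
 -3.93200023e+01 -2.40519402e+01]
```

View pics/c2.png

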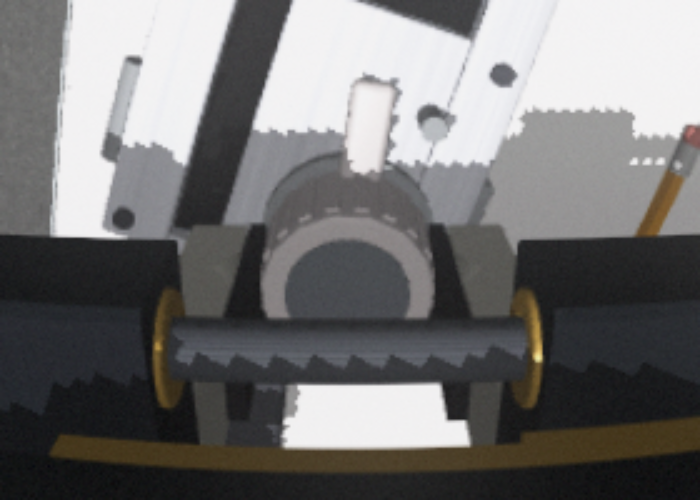

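The lug (crop 370,125) has turned with the gripper; the pin (432,125) is still a gap away. I turn on to the stop in smaller steps.

```bash
python3 -m pendant '[[[0,0,0,0,0,0.8,-1],[0,0,0,0,0,0.6,-1],[0,0,0,0,0,0.5,-1],[0,0,0,0,0,0.4,-1],[0,0,0,0,0,0.3,-1],[0,0,0,0,0,0.2,-1],[0,0,0,0,0,0,-1],[0,0,0,0,0,0,-1]]]'
python3 -c "
from h import *
from plant import r
s=r.get_state();print(s['moment'],s['contact_force'],s['eef_rot'],s['joints'])
c=snapw('w3')
cv2.imwrite('pics/c3.png',cv2.resize(c['frame'][150:350,180:460],None,fx=2.5,fy=2.5))
f=c['frame'];print([tuple(f[y,x]) for y,x in ((190,328),(198,353))])"
```

```text
time_s: 6.65
tcp_pos: [0.4077, 0.1861, 0.0766]
eef_rot: [-179.9, 0.1, -75.2]
contact_force: [4.3, 3.1, 1.8]
gripper_width: 0.0356
gripper_force: 40.0
[ 1.2220577  -1.57362973  0.43657149] [4.29568277 3.08427904 1.78925062] [-1.79864063e+02  5.80126078e-02 -7.51935104e+01] [ 4.99021343e+01  1.04611745e+01 -4.00749380e+01  4.84349813e-02
 -3.93193211e+01 -3.51331454e+01]
[(np.uint8(241), np.uint8(240), np.uint8(242)), (np.uint8(244), np.uint8(242), np.uint8(242))]
```

```bash
python3 -m pendant '[[[0,0,0,0,0,0.4,-1],[0,0,0,0,0,0.4,-1],[0,0,0,0,0,0.4,-1],[0,0,0,0,0,0.2,-1],[0,0,0,0,0,0,-1],[0,0,0,0,0,0,-1],[0,0,0,0,0,0,-1],[0,0,0,0,0,0,-1]]]'
python3 -c "
from h import *
from plant import r
s=r.get_state();print(s['moment'],s['contact_force'],s['eef_rot'],s['joints'])
c=snapw('w4')
cv2.imwrite('pics/c4.png',cv2.resize(c['frame'][150:350,180:460],None,fx=2.5,fy=2.5))"
```

```text
time_s: 7.5
tcp_pos: [0.4078, 0.1863, 0.0766]
eef_rot: [-179.9, 0.1, -80.8]
contact_force: [3.5, 4.1, 1.8]
gripper_width: 0.0363
gripper_force: 40.0
[ 1.57493664 -1.47727011  0.7286396 ] [3.47382975 4.09501608 1.81377628] [-1.79856160e+02  8.15816839e-02 -8.07635309e+01] [ 49.9125683   10.46180841 -40.06440372   0.05032158 -39.31153592
 -40.71509091]
```

View pics/c4.png

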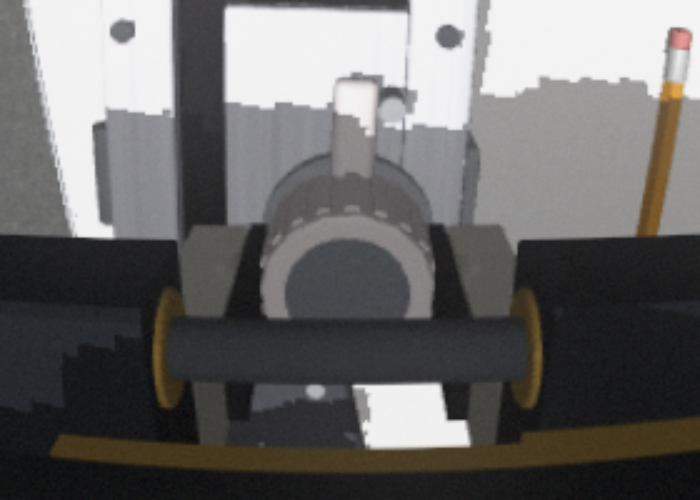

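The lug now lies against the pin (crop 377,105), and it shifted back relative to the fingers, which shows it's at the stop. I'll push a little more, release, lift, and look at the groove from above.

```bash
python3 -m pendant '[[[0,0,0,0,0,0.5,-1],[0,0,0,0,0,0.5,-1],[0,0,0,0,0,0,-1],[0,0,0,0,0,0,0.25],[0,0,0,0,0,0,0.25],[0,0,-1,0,0,0,0.25],[0,0,-1,0,0,0,0.25],[0,0,-1,0,0,0,0.25]]]'
python3 -m pendant '[[[0,0,-1,0,0,0,0.25],[0,0,-1,0,0,0,0.25],[0,0,-0.5,0,0,0,0.25],[0,0,0,0,0,0,0.25],[0,0,0,0,0,0,0.25],[0,0,0,0,0,0,0.25],[0,0,0,0,0,0,0.25],[0,0,0,0,0,0,0.25]]]'
python3 -c "
from h import *
from plant import r
c=snapw('w5');print(r.get_state()['eef_rot'])
cv2.imwrite('pics/c5.png',cv2.resize(c['frame'][40:340,180:480],None,fx=2,fy=2))"
```

```text
time_s: 8.35
tcp_pos: [0.4055, 0.1838, 0.1359]
eef_rot: [179.8, -0.1, -84.9]
contact_force: [-1.1, 0.7, -0.0]
gripper_width: 0.0547
gripper_force: 0.0
time_s: 9.15
tcp_pos: [0.4064, 0.1848, 0.1853]
eef_rot: [179.9, -0.1, -84.9]
contact_force: [0.2, -0.8, -0.4]
gripper_width: 0.0547
gripper_force: 0.0
[ 1.79955535e+02 -4.07654650e-02 -8.49049281e+01]
```

View pics/c5.png

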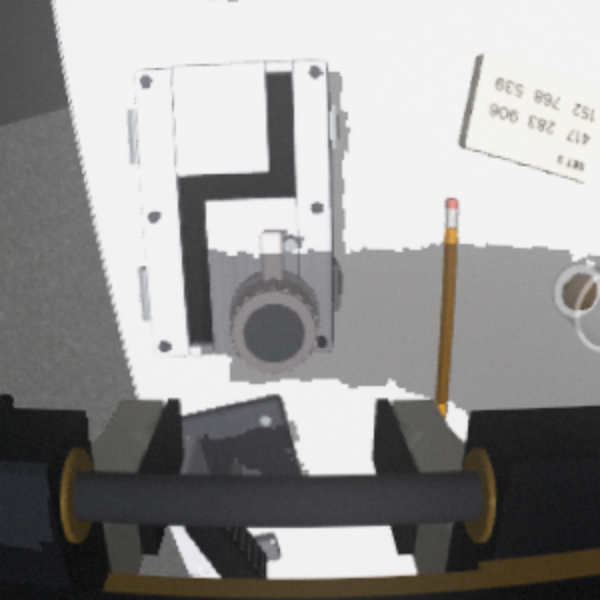

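The picture shows the lug shut against the pin (crop 272,245 and 291,242), the whole Z groove in view from (200,340) up to (282,80), and the probe handle at (225,535) between the fingers.

```bash
cat > g.py <<'E'
from h import *
w=pickle.load(open("w5.pkl","rb"));f=w["frame"];g=f.mean(2)
print("cam",(w["T"]@w["hand_eye"])[:3,3])
cx=lambda a,b:(180+(a+.5)/2-.5,40+(b+.5)/2-.5)
m=((g<75)).astype(np.uint8)
M=np.zeros_like(m);M[70:218,265:335]=1;M[150:,288:]=0;m&=M
n,l,st,ce=cv2.connectedComponentsWithStats(m);i=1+st[1:,4].argmax();print(st[i])
ys,xs=np.where(l==i);P=np.array([onz(wray(w,u,v),.036) for u,v in zip(xs,ys)])[:,:2]
def line(q): 
    a=cv2.fitLine(q.astype(np.float32),cv2.DIST_HUBER,0,.01,.01).ravel();a=a if a[1]>0 else np.r_[-a[:2],a[2:]];return np.degrees(np.arctan2(-a[0],a[1]))
yaw=7.
for k in range(5):
    c,s=np.cos(np.radians(yaw)),np.sin(np.radians(yaw));Q=P@np.array([[c,-s],[s,c]])  # carrier axes
    ymx,ymn=np.percentile(Q[:,1],[99.7,.3])
    A=Q[Q[:,1]>ymx-.045];B=Q[Q[:,1]<ymn+.035]
    dy=(line(A[(A[:,1]<ymx-.003)])*1.0,line(B[B[:,1]>ymn+.003]));yaw+=np.mean(dy);print("yaw",yaw,dy)
xa=np.percentile(A[:,0],[2,50,98]);xb=np.percentile(B[:,0],[2,50,98])
S=Q[(Q[:,0]<xa[0]-.004)&(Q[:,0]>xb[2]+.004)];ysx=np.percentile(S[:,1],[2,50,98])
print("legA x",xa,"legB x",xb,"step y",ysx,"ends",ymx,ymn)
c,s=np.cos(np.radians(yaw)),np.sin(np.radians(yaw));Rm=np.array([[c,-s],[s,c]])
# cap disc centre
D=((g<80)).astype(np.uint8);M=np.zeros_like(D);M[185:225,300:336]=1;D&=M
n,l,st,ce=cv2.connectedComponentsWithStats(D);i=1+st[1:,4].argmax();cap=onz(wray(w,*ce[i]),.072)[:2];print("cap",st[i],ce[i],cap,"carrier axes",cap@Rm)
O=cap-Rm@np.array([-.016,.048]);print("origin",O)
am,bm,sm=xa[[0,2]].mean(),xb[[0,2]].mean(),ysx[[0,2]].mean()
o=Rm.T@O
for nm,q in (("s0",(am,ymx-.006)),("s3",(am,sm)),("s5",(bm,sm)),("s7",(bm,ymn+.006))): print(nm,(Rm@np.array(q)).round(4),"carrier mm",((np.array(q)-o)*1e3).round(1))
for nm,a,b,z in (("TL",146,82,.04),("TR",315,72,.04),("BL",164,346,.04),("BR",322,342,.04)):
    p=onz(wray(w,*cx(a,b)),z)[:2];print(nm,p.round(4),((Rm.T@(p-O))*1e3).round(1))
E
python3 g.py
```

```text
cam [0.41178176 0.10532267 0.32037338]
[ 270   85   57  126 1790]
yaw 7.0890656 (np.float32(-0.013111458), np.float32(0.19124278))
yaw 7.089113 (np.float32(-0.10215663), np.float32(0.10225225))
yaw 7.08912 (np.float32(-0.10213614), np.float32(0.1021498))
yaw 7.0891337 (np.float32(-0.102142975), np.float32(0.102170296))
yaw 7.0890584 (np.float32(-0.102286406), np.float32(0.10213614))
legA x [0.45592445 0.46124003 0.46654218] legB x [0.41456818 0.41986767 0.42449822] step y [0.067871   0.07296798 0.07779891] ends 0.14684301138663902 0.03215283143433903Traceback (most recent call last):
  File "g.py", line 23, in <module>
    n,l,st,ce=cv2.connectedComponentsWithStats(D);i=1+st[1:,4].argmax();cap=onz(wray(w,*ce[i]),.072)[:2];print("cap",st[i],ce[i],cap,"carrier axes",cap@Rm)
                                                      ~~~~~~~~~~~~~~~^^
ValueError: attempt to get argmax of an empty sequence
```

```bash
python3 - <<'E'
from h import *
w=pickle.load(open("w5.pkl","rb"));g=w["frame"].mean(2).astype(int)
print(g[70:96:2,321]); print(g[180:230:3,317]); print(g[205,295:340:2]);print(g[195:225,279])
E
sed -i 's/D=((g<80))/D=((g>60)\&(g<105))/; s/m=((g<75))/m=((g<85))/' g.py; python3 g.py
```

```text
[220 243 244 119  78  76  78  74  74  74  76  78  73]
[ 99 108 141 142  94  88  88  84  86  85  84  84  85  82 139 134 151]
[120 139 143 121  88  86  87  85  87  88  87  87  85  81  87  83  86  84
  88 140 138 130 141]
[ 57  61  60  59  60  63  62  60  63  60  58  59  59  58  57  71  90 136
 197 241 241 240 233 231 241 242 242 241 241 242]
cam [0.41178176 0.10532267 0.32037338]
[ 270   77   58  135 2066]
yaw 6.91423 (np.float32(0.08023172), np.float32(-0.2517719))
yaw 6.9142127 (np.float32(0.16601206), np.float32(-0.16604622))
yaw 6.9141445 (np.float32(0.1659096), np.float32(-0.16604622))
yaw 6.914223 (np.float32(0.16610086), np.float32(-0.16594376))
yaw 6.9141273 (np.float32(0.16586863), np.float32(-0.16605987))
legA x [0.45550668 0.46089335 0.46636956] legB x [0.41434312 0.41948606 0.42444342] step y [0.06918608 0.07434748 0.07961363] ends 0.14834453230834557 0.02490919188630553
cap [302 192  30  29 688] [316.53488372 206.19186047] [0.40578053 0.18421352] carrier axes [0.42500549 0.13402534]
origin [0.42744249 0.1384887 ]
s0 [0.4405 0.1968] carrier mm [19.9 56.3]
s3 [0.4486 0.1293] carrier mm [ 19.9 -11.6]
s5 [0.4074 0.1243] carrier mm [-21.6 -11.6]
s7 [0.4126 0.0812] carrier mm [-21.6 -55.1]
TL [0.4726 0.0819] [ 38.  -61.7]
TR [0.3975 0.072 ] [-37.8 -62.4]
BL [0.4572 0.2058] [37.7 63.2]
BR [0.3815 0.1969] [-38.5  63.5]
```

The screws come out at ±38, ±62.5 mm, so the fit is sound: yaw is 7.0°, and the groove legs are at x=+20/−22 with the step at y=−12. The grip places the cap about (+2.0,+1.0) mm from the wrist measurement, and I'll apply that offset. Next is the probe.

```bash
python3 -m pendant '[[[-0.5,-0.1,0,0,0,0,0.25],[-0.96,-0.11,0,0,0,0,0.25],[-0.96,-0.11,0,0,0,0,0.25],[-0.96,-0.11,0,0,0,-0.7,0.25],[-0.96,-0.11,0,0,0,-1,0.25],[-0.96,-0.11,0,0,0,-1,0.25],[-0.96,-0.11,0,0,0,-1,0.25],[-0.5,-0.11,0,0,0,0,0.25]]]'
python3 -m pendant '[[[0,0,0,0,0,0,0.25],[0,0,0,0,0,0,0.25],[0,0,0,0,0,0,0.25],[0,0,0,0,0,0,0.25],[0,0,0,0,0,0,0.25],[0,0,0,0,0,0,0.25],[0,0,0,0,0,0,0.25],[0,0,0,0,0,0,0.25]]]'
python3 -c "
from h import *
from plant import r
c=snapw('w6');print(r.get_state()['eef_rot'])
cv2.imwrite('pics/c6.png',cv2.resize(c['frame'][40:340,180:480],None,fx=2,fy=2))"
```

```text
time_s: 10.0
tcp_pos: [0.4022, 0.3236, 0.1857]
eef_rot: [180.0, -0.0, -69.8]
contact_force: [-0.1, -0.2, -0.5]
gripper_width: 0.0544
gripper_force: 0.0
time_s: 10.8
tcp_pos: [0.4025, 0.3208, 0.186]
eef_rot: [-180.0, 0.0, -70.1]
contact_force: [-0.7, 1.8, -0.1]
gripper_width: 0.0548
gripper_force: 0.0
[-1.79994869e+02  4.51572787e-03 -7.01104373e+01]
```

View pics/c6.png

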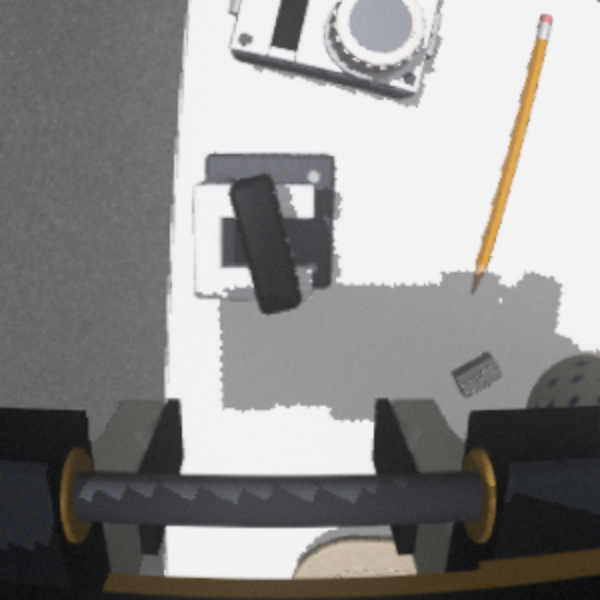

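The handle runs from crop (252,185) to (282,300), turned about 14° against the stand, whose prongs and base edges line up with the image axes. The white prongs lie at (195–310, 185–295).

```bash
python3 - <<'E'
from h import *
w=pickle.load(open("w6.pkl","rb"));g=w["frame"].mean(2)
C=lambda a,b:(180+(a+.5)/2-.5,40+(b+.5)/2-.5)
print("cam",(w["T"]@w["hand_eye"])[:3,3])
for th in (38,45,50):
    m=(g<th).astype(np.uint8);M=np.zeros_like(m);M[122:202,285:335]=1;m&=M
    n,l,st,ce=cv2.connectedComponentsWithStats(m);i=1+st[1:,4].argmax();ys,xs=np.where(l==i)
    Q=np.array([onz(wray(w,u,v),.103)[:2] for u,v in zip(xs,ys)])*1e3;print(th,st[i],cv2.minAreaRect(Q.astype(np.float32)),Q.mean(0))
for nm,a,b,z in (("base tl",207,154,.008),("base tr",334,154,.008),("base br",330,287,.008),("prong tl",194,184,.075),("prong tr",314,184,.075),("prong bl",194,296,.075),("slot tl",222,218,.075),("slot bl",222,265,.075)):
    print(nm,onz(wray(w,*C(a,b)),z).round(4))
print("depth",w["depth"][160,312])
from plant import r
E
```

```text
cam [0.42774303 0.24562152 0.32098991]Traceback (most recent call last):
  File "<stdin>", line 7, in <module>
ValueError: attempt to get argmax of an empty sequence
```

```bash
python3 - <<'E'
from h import *
w=pickle.load(open("w6.pkl","rb"));g=w["frame"].mean(2)
C=lambda a,b:(180+(a+.5)/2-.5,40+(b+.5)/2-.5)
print(g[160,290:350:2].astype(int),g[125:200:4,312].astype(int))
for th in (58,64,70):
    m=(g<th).astype(np.uint8);M=np.zeros_like(m);M[122:202,285:335]=1;m&=M
    m=cv2.morphologyEx(m,cv2.MORPH_OPEN,np.ones((5,5),np.uint8))
    n,l,st,ce=cv2.connectedComponentsWithStats(m)
    if n<2: continue
    i=1+st[1:,4].argmax();ys,xs=np.where(l==i)
    Q=np.array([onz(wray(w,u,v),.103)[:2] for u,v in zip(xs,ys)])*1e3;print(th,st[i],cv2.minAreaRect(Q.astype(np.float32)),Q.mean(0))
for nm,a,b,z in (("hand top c",252,182,.103),("hand bot c",282,306,.103),("mid L",247,245,.103),("mid R",287,245,.103),("base tl",207,154,.008),("base tr",334,154,.008),("base br",330,287,.008),("prong tl",194,184,.075),("prong tr",314,184,.075),("prong bl",194,296,.075),("slot tl",222,218,.075),("slot bl",222,265,.075)):
    print(nm,onz(wray(w,*C(a,b)),z).round(4))
print("depth",w["depth"][160,312])
E
```

```text
[174  85  86  80  67  61  53  63  66  63  64  64  61  58  59  56  67  88
  71  70  70  71  68  69  72  71  73  74 120 240] [118  56  67  65  66  66  63  63  64  62  57  62  59  61  63  59  52  52
 147]
58 [310 185  20  11 167] ((407.138427734375, 299.2879943847656), (14.272943496704102, 6.967739582061768), 25.814664840698242) [407.34237609 299.18134305]
64 [307 154  23  42 659] ((413.3354187011719, 289.4591979980469), (15.371129989624023, 29.781478881835938), 30.70507049560547) [411.64069912 290.43543695]
70 [ 298  128   32   68 1258] ((419.46826171875, 281.8797302246094), (18.758041381835938, 49.749942779541016), 35.45450210571289) [417.12071906 283.61213264]
hand top c [0.431  0.2621 0.103 ]
hand bot c [0.4057 0.3009 0.103 ]
mid L [0.4251 0.2839 0.103 ]
mid R [0.4117 0.2791 0.103 ]
base tl [0.4585 0.2634 0.008 ]
base tr [0.3987 0.2418 0.008 ]
base br [0.3761 0.3068 0.008 ]
prong tl [0.4529 0.2726 0.075 ]
prong tr [0.4081 0.2566 0.075 ]
prong bl [0.4384 0.3163 0.075 ]
slot tl [0.4379 0.2819 0.075 ]
slot bl [0.4317 0.3001 0.075 ]
depth 0.21786764
```

```bash
cat > dep.py <<'E'
from h import *
def cloud(w,r0,r1,c0,c1):
    d=w["depth"];out=[]
    M=w["T"]@w["hand_eye"]
    for v in range(r0,r1):
        for u in range(c0,c1):
            if d[v,u]>0:
                o,k=wray(w,u,v);ax=-M[:3,2];out.append(o+k*d[v,u]/(k@ax))
    return np.array(out)
E
python3 - <<'E'
from dep import *
w=pickle.load(open("w6.pkl","rb"));P=cloud(w,110,200,270,350)
h=P[(P[:,2]>.095)&(P[:,2]<.115)];print(len(h),np.median(h[:,2]),h[:,2].min(),h[:,2].max())
print("handle",cv2.minAreaRect((h[:,:2]*1e3).astype(np.float32)))
e=h[h[:,1]<.272];f=h[h[:,1]>.291];print("z ends",np.median(e[:,2]),np.median(f[:,2]))
for lo,hi,n in ((.065,.082,"prong"),(.002,.016,"base")):
    q=P[(P[:,2]>lo)&(P[:,2]<hi)];print(n,len(q),np.median(q[:,2]),cv2.minAreaRect((q[:,:2]*1e3).astype(np.float32)))
E
```

```text
1470 0.10158752508235386 0.09517520661535528 0.10387650790291564
handle ((418.50933837890625, 282.83251953125), (17.18706512451172, 50.33119201660156), 35.08453369140625)
z ends 0.10154457775485734 0.1015954961055146
prong 1653 0.07370146857877094 ((423.8266296386719, 285.87164306640625), (48.53507614135742, 52.23213577270508), 19.18026351928711)
base 1776 0.0067487110817030516 ((417.7102355957031, 284.8441162109375), (66.52130889892578, 69.37271118164062), 19.130027770996094)
```

```bash
python3 -m pendant '[[[0,0,0,0,0,-0.94,0],[0,0,0,0,0,-0.94,0],[0,0,0,0,0,-0.94,0],[0,0,0,0,0,-0.94,0],[0.68,0.11,0,0,0,0,0],[0.68,0.11,0,0,0,0,0],[0.67,0.1,0,0,0,0,0],[0,0,0.5,0,0,0,0]]]' 30
python3 -m pendant '[[[0,0,1,0,0,0,0],[0,0,1,0,0,0,0],[0,0,0.8,0,0,0,0],[0,0,0.5,0,0,0,0],[0,0,0.25,0,0,0,0],[0,0,0.2,0,0,0,0],[0,0,0,0,0,0,0],[0,0,0,0,0,0,0]]]'
python3 -c "
from h import *
from plant import r
s=r.get_state();print(s['tcp_pos'],s['eef_rot'],rows(s,(.4205,.2838,.101),-55))"
```

```text
time_s: 11.65
tcp_pos: [0.4217, 0.2827, 0.1768]
eef_rot: [-179.9, 0.0, -55.2]
contact_force: [0.4, 0.5, 0.8]
gripper_width: 0.0436
gripper_force: 0.0
time_s: 12.45
tcp_pos: [0.4208, 0.2843, 0.1014]
eef_rot: [-180.0, 0.0, -55.1]
contact_force: [0.1, 0.9, 0.4]
gripper_width: 0.0444
gripper_force: 0.0
[0.42075978 0.28427645 0.10144417] [-1.79952497e+02  1.03662343e-02 -5.50596535e+01] (array([0.01209355, 0.02430977, 0.02218634]), array([-0.01187702,  0.00258538, -0.01491445]))
```

```bash
python3 -m pendant '[[[0,0,0,0,0,0,-1],[0,0,0,0,0,0,-1],[0,0,0,0,0,0,-1],[0,0,0,0,0,0,-1],[0,0,0,0,0,0,-1],[0,0,0,0,0,0,-1],[0,0,0,0,0,0,-1],[0,0,0,0,0,0,-1]]]' 30
python3 -m pendant '[[[0,0,-0.3,0,0,0,-1],[0,0,-0.7,0,0,0,-1],[0,0,-0.9,0,0,0,-1],[0,0,-0.9,0,0,0,-1],[0,0,-0.9,0,0,0,-1],[0,0,-0.3,0,0,0,-1],[0,0,0,0,0,0,-1],[0,0,0,0,0,0,-1]]]'
python3 -c "
from h import *
from plant import r
c=snapw('w7');s=r.get_state();print(s['contact_force'],s['moment'],s['tcp_pos'])
print(wproj(c,tool(s)@np.r_[0,0,.085,1][:4] if 0 else (tool(s)@np.r_[0,0,.085,1])[:3]))
cv2.imwrite('pics/c7.png',cv2.resize(c['frame'][100:380,180:480],None,fx=2,fy=2))"
```

```text
time_s: 13.25
tcp_pos: [0.4205, 0.284, 0.1011]
eef_rot: [-180.0, 0.0, -55.1]
contact_force: [-1.4, -1.0, 3.9]
gripper_width: 0.016
gripper_force: 30.0
time_s: 14.05
tcp_pos: [0.4201, 0.2837, 0.1803]
eef_rot: [179.9, 0.0, -55.1]
contact_force: [0.4, -0.0, -1.5]
gripper_width: 0.0159
gripper_force: 30.0
[ 0.72428604  0.45885707 -0.50399667] [0.03794758 0.06262564 0.01478661] [0.42008559 0.28351575 0.17999639]
[316.03573428 216.46349353]
```

View pics/c7.png

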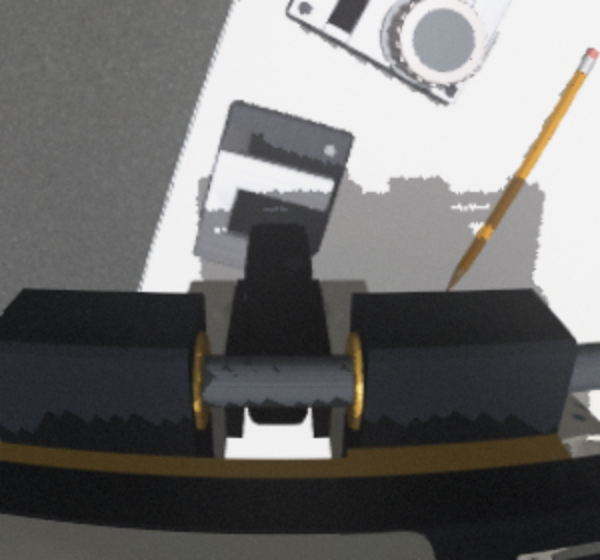

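The probe is held: handle from crop (280,225) at the front to (280,422) at the rear, with the stand slot empty below. I'll get its lengthwise offset in the grip.

```bash
python3 - <<'E'
from h import *
w=pickle.load(open("w7.pkl","rb"));w["T"]=np.eye(4)
C=lambda a,b:(180+(a+.5)/2-.5,100+(b+.5)/2-.5)
g=w["frame"].mean(2).astype(int);print(g[205:222,320],g[300:318,320])
for a,b,z in ((280,225,.026),(280,225,-.002),(280,422,-.002)): print(z,onz(wray(w,*C(a,b)),z)*1e3)
E
```

```text
[77 63 63 62 63 59 55 42 43 38 40 43 41 40 36 38 41] [ 90  77  48  36  24  28  27  27  30  32  30  41 149 241 240 240 240 240]
0.026 [23.7439406   2.65124968 26.        ]
-0.002 [33.31982996  2.49181886 -2.        ]
-0.002 [-21.78868724   2.63940535  -2.        ]
```

```bash
python3 -m pendant '[[[0.5,0.2,0,0,0,0,-1],[0.9,0.32,0,0,0,0,-1],[0.9,0.32,0,0,0,0,-1],[0.9,0.32,0,0,0,0,-1],[0.6,0.22,0,0,0,0,-1],[0.29,0.12,0,0,0,0,-1],[0,0,0.6,0,0,0,-1],[0,0,0.6,0,0,0,-1]]]'
python3 -m pendant '[[[0,0,0.5,0,0,0,-1],[0,0,0.3,0,0,0,-1],[0,0,0,0,0,0,-1],[0,0,0,0,0,0,-1],[0,0,0,0,0,0,-1],[0,0,0,0,0,0,-1],[0,0,0,0,0,0,-1],[0,0,0,0,0,0,-1]]]'
python3 -c "
from h import *
from plant import r
s=r.get_state();print(s['tcp_pos'],s['eef_rot'],s['contact_force'],rows(s,(.4423,.1992,.1205),-55.1))"
```

```text
time_s: 14.9
tcp_pos: [0.4427, 0.2, 0.1561]
eef_rot: [-180.0, 0.0, -55.1]
contact_force: [-0.0, 0.0, -0.5]
gripper_width: 0.016
gripper_force: 30.0
time_s: 15.7
tcp_pos: [0.4428, 0.1998, 0.1412]
eef_rot: [-180.0, 0.0, -55.1]
contact_force: [0.3, -0.4, -1.1]
gripper_width: 0.0158
gripper_force: 30.0
[0.44284084 0.1998262  0.14120164] [-1.79970360e+02  5.08197064e-03 -5.50652592e+01] [ 0.29529238 -0.36703051 -1.10200392] (array([0.01027464, 0.04063419, 1.03506036]), array([-0.00740964,  0.00127274,  0.00868487]))
```

```bash
python3 -m pendant '[[[0.01,0.04,0.25,0,0,0,-1],[0,0,0.25,0,0,0,-1],[0,0,0.2,0,0,0,-1],[0,0,0.1,0,0,0,-1],[0,0,0.1,0,0,0,-1],[0,0,0.05,0,0,0,-1],[0,0,0,0,0,0,-1],[0,0,0,0,0,0,-1]]]'
python3 -c "
from plant import r
s=r.get_state();print(s['tcp_pos'],s['contact_force'],s['moment'])"
```

```text
time_s: 16.5
tcp_pos: [0.4423, 0.1992, 0.122]
eef_rot: [-180.0, 0.0, -55.1]
contact_force: [-0.1, -0.2, -0.2]
gripper_width: 0.0158
gripper_force: 30.0
[0.44225898 0.19919088 0.12203201] [-0.0863437  -0.22799975 -0.18897836] [ 0.03085465 -0.02408488 -0.00156556]
```

```bash
python3 -m pendant '[[[0,0,0.04,0,0,0,-1],[0,0,0.04,0,0,0,-1],[0,0,0.03,0,0,0,-1],[0,0,0.02,0,0,0,-1],[0,0,0,0,0,0,-1],[0,0,0,0,0,0,-1],[0,0,0,0,0,0,-1],[0,0,0,0,0,0,-1]]]'
python3 -c "
from plant import r
s=r.get_state();print(s['tcp_pos'],s['contact_force'],s['moment'])"
```

```text
time_s: 17.3
tcp_pos: [0.4423, 0.1992, 0.1196]
eef_rot: [-180.0, -0.0, -55.1]
contact_force: [-0.4, -0.6, 3.5]
gripper_width: 0.016
gripper_force: 30.0
[0.44234258 0.19920873 0.11955933] [-0.39652811 -0.5511191   3.49342106] [-0.13422746  0.28610999  0.03978374]
```

```bash
python3 -m pendant '[[[0.096,0.051,0,0,0,0,-1],[0.192,0.1016,0,0,0,0,-1],[0.192,0.1016,0,0,0,0,-1],[0.192,0.1016,0,0,0,0,-1],[0.192,0.1016,0,0,0,0,-1],[0.192,0.1016,0,0,0,0,-1],[0.192,0.1016,0,0,0,0,-1],[0.192,0.1016,0,0,0,0,-1]]]'
python3 -c "
from h import *
from plant import r
s=r.get_state();print(s['tcp_pos'],s['contact_force'],s['moment'],rows(s,(.4508,.1302,.1195),-55.1))"
```

```text
time_s: 18.1
tcp_pos: [0.4464, 0.1666, 0.1195]
eef_rot: [-180.0, 0.0, -55.1]
contact_force: [-1.2, 5.0, 4.2]
gripper_width: 0.0158
gripper_force: 30.0
[0.44642165 0.16659886 0.11948961] [-1.23254634  5.00758038  4.24314353] [ 1.88873385  0.2975095  -0.01751644] (array([ 1.61738740e+00,  8.62655329e-01, -1.22984690e-03]), array([-0.00822881,  0.00190241,  0.00822335]))
```

```bash
python3 -m pendant '[[[0.19,0.1,-0.004,0,0,0,-1],[0.204,0.108,0,0,0,0,-1],[0.204,0.108,0,0,0,0,-1],[0.204,0.108,0,0,0,0,-1],[0.204,0.108,0,0,0,0,-1],[0.204,0.108,0,0,0,0,-1],[0.204,0.108,0,0,0,0,-1],[0.204,0.108,0,0,0,0,-1]]]' 55
python3 -c "
from h import *
from plant import r
s=r.get_state();print(s['tcp_pos'],s['contact_force'],s['moment'],rows(s,(.4508,.1302,.1195),-55.1))
c=snapw('w8')
cv2.imwrite('pics/c8.png',cv2.resize(c['frame'][100:380,180:480],None,fx=2,fy=2))"
```

```text
time_s: 18.9
tcp_pos: [0.4508, 0.1301, 0.1195]
eef_rot: [-180.0, 0.0, -55.1]
contact_force: [-0.1, 5.1, 4.1]
gripper_width: 0.0158
gripper_force: 55.0
[0.45075722 0.13010829 0.11946509] [-0.08288536  5.06516057  4.11918953] [2.18086722 0.36282073 0.03000538] (array([-0.00253447, -0.00437963, -0.00174483]), array([-0.00105816,  0.00083948,  0.00814367]))
```

View pics/c8.png

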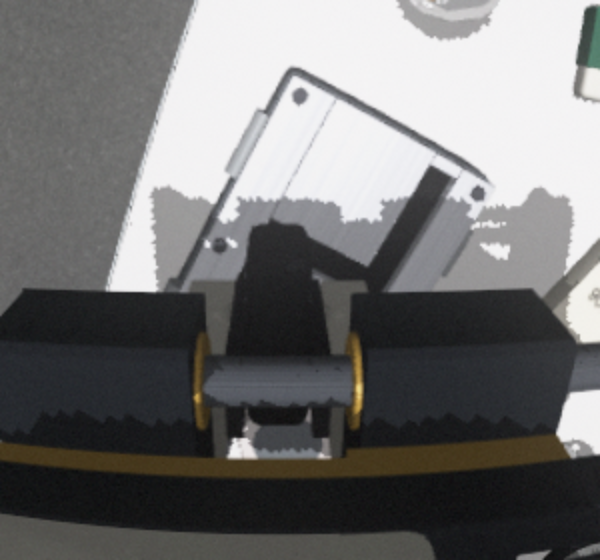

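The handle sits in the grip as before (crop 280,222 to 280,420). The groove's second leg runs on ahead at (440,180), so I continue through the step.

```bash
python3 -m pendant '[[[-0.123,0.232,-0.005,0,0,0,-1],[-0.123,0.232,0,0,0,0,-1],[-0.123,0.232,0,0,0,0,-1],[-0.123,0.232,0,0,0,0,-1],[-0.123,0.232,0,0,0,0,-1],[-0.123,0.232,0,0,0,0,-1],[-0.123,0.232,0,0,0,0,-1],[-0.123,0.232,0,0,0,0,-1]]]'
python3 -c "
from h import *
from plant import r
s=r.get_state();print(s['tcp_pos'],s['contact_force'],s['moment'],rows(s,(.4146,.0799,.1195),-55.1))"
```

```text
time_s: 19.75
tcp_pos: [0.4085, 0.1253, 0.1196]
eef_rot: [-180.0, 0.0, -55.1]
contact_force: [3.6, 0.1, 3.0]
gripper_width: 0.0158
gripper_force: 55.0
[0.40853667 0.12530096 0.11955801] [3.63053221 0.11538072 3.02386902] [ 0.16993268 -1.44745551  0.0351182 ] (array([2.03446239, 1.05166145, 0.00280765]), array([-0.00089083,  0.00019194,  0.01059687]))
```

```bash
python3 -m pendant '[[[0.168,0.088,0,0,0,0,-1],[0.168,0.088,0,0,0,0,-1],[0.168,0.088,0,0,0,0,-1],[0.168,0.088,0,0,0,0,-1],[0.168,0.088,0,0,0,0,-1],[0.168,0.088,0,0,0,0,-1],[0.168,0.088,0,0,0,0,-1],[0.168,0.088,0,0,0,0,-1]]]'
python3 -m pendant '[[[0.168,0.088,0,0,0,0,-1],[0.168,0.088,0,0,0,0,-1],[0.168,0.088,0,0,0,0,-1],[0.168,0.088,0,0,0,0,-1],[0,0,0,0,0,0,-1],[0,0,0,0,0,0,-1],[0,0,0,0,0,0,-1],[0,0,0,0,0,0,-1]]]'
python3 -c "
from h import *
from plant import r
s=r.get_state();print(s['tcp_pos'],s['contact_force'],s['moment'],rows(s,(.4146,.0799,.1195),-55.1))"
```

```text
time_s: 20.55
tcp_pos: [0.4129, 0.0948, 0.1195]
eef_rot: [180.0, 0.0, -55.1]
contact_force: [0.2, 4.7, 4.3]
gripper_width: 0.0157
gripper_force: 55.0
time_s: 21.35
tcp_pos: [0.4144, 0.0794, 0.1194]
eef_rot: [179.9, -0.0, -55.1]
contact_force: [0.5, -2.5, 6.0]
gripper_width: 0.0157
gripper_force: 55.0
[0.41439139 0.07935173 0.11941519] [ 0.47973613 -2.45869728  5.97568035] [-1.18574017 -0.44980731  0.01100539] (array([-0.01649299, -0.02424444, -0.00429647]), array([ 0.02542799, -0.0114233 ,  0.01113759]))
```

```bash
python3 -m pendant '[[[0,0,-0.3,0,0,0,-1],[0,0,-0.7,0,0,0,-1],[0,0,-1,0,0,0,-1],[0,0,-0.8,0,0,0,-1],[0,0,-0.23,0,0,0,-1],[-0.4,-0.3,0,0,0,0,-1],[-0.7,-0.52,0,0,0,0,-1],[-0.83,-0.617,0,0,0,0,-1]]]'
python3 -m pendant '[[[-0.83,-0.617,0,0,0,0,-1],[-0.83,-0.617,0,0,0,0,-1],[-0.83,-0.617,0,0,0,0,-1],[-0.83,-0.617,0,0,0,0,-1],[-0.83,-0.617,0,0,0,0,-1],[-0.83,-0.617,0,0,0,0,-1],[-0.83,-0.617,0,0,0,0,-1],[-0.4,-0.3,0,0,0,0,-1]]]'
python3 -m pendant '[[[-0.14,-0.1,0,0,0,0,-1],[0,0,0,0,0,0.6,-1],[0,0,0,0,0,0.6,-1],[0,0,0,0,0,0.6,-1],[0,0,0,0,0,0,-1],[0,0,0,0,0,0,-1],[0,0,0,0,0,0,-1],[0,0,0,0,0,0,-1]]]'
python3 -c "
from dep import *
from plant import r
s=r.get_state();print(s['tcp_pos'],s['eef_rot'],s['contact_force'],rows(s,(.4206,.2855,.1015),-62.3))
w=snapw('w9');
T=w['T']
P=cloud(w,100,260,250,380);P=P[P[:,2]<.09]
for lo,hi,n in ((.065,.082,'prong'),(.002,.016,'base')):
    q=P[(P[:,2]>lo)&(P[:,2]<hi)&(P[:,0]>.37)&(P[:,1]>.235)&(P[:,1]<.34)];print(n,len(q),cv2.minAreaRect((q[:,:2]*1e3).astype(np.float32)))
cv2.imwrite('pics/c9.png',cv2.resize(w['frame'][100:380,180:480],None,fx=2,fy=2))"
```

```text
time_s: 22.15
tcp_pos: [0.4154, 0.1286, 0.1791]
eef_rot: [179.9, 0.0, -55.1]
contact_force: [0.9, 0.6, -0.7]
gripper_width: 0.0158
gripper_force: 55.0
time_s: 22.95
tcp_pos: [0.4209, 0.2851, 0.1798]
eef_rot: [180.0, -0.0, -55.0]
contact_force: [-0.2, 0.2, -1.2]
gripper_width: 0.0155
gripper_force: 55.0
time_s: 23.75
tcp_pos: [0.4209, 0.2863, 0.1802]
eef_rot: [180.0, 0.0, -62.2]
contact_force: [1.3, -0.0, -0.4]
gripper_width: 0.0157
gripper_force: 55.0
[0.42088097 0.28630943 0.18016012] [ 1.79999539e+02  2.16876649e-03 -6.22429838e+01] [ 1.34460984 -0.03651628 -0.36960248] (array([0.02942072, 0.03124878, 3.93300529]), array([0.00011546, 0.00054213, 0.01425404]))
prong 1832 ((423.3058166503906, 286.824462890625), (49.788631439208984, 48.42353820800781), 19.74563980102539)
base 2329 ((414.69110107421875, 283.710693359375), (73.62218475341797, 69.46974182128906), 18.912446975708008)
```

View pics/c9.png

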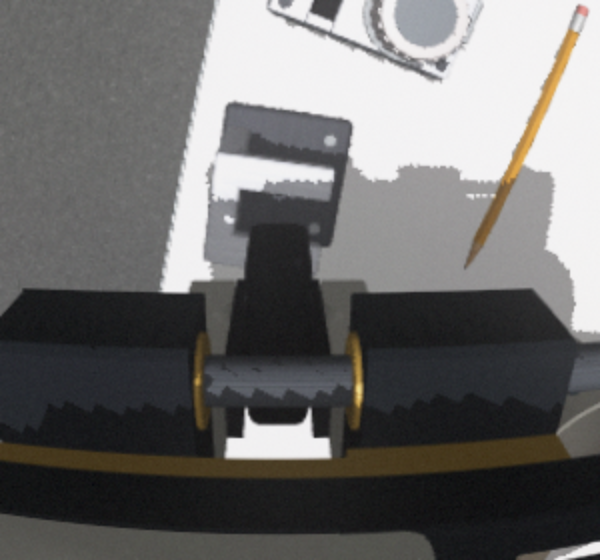

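Grip unchanged (handle at crop 280,225 to 422), the slot is below the probe and the prong centre agrees with my target within about 1 mm. Lowering.

```bash
python3 -m pendant '[[[0.015,0.015,0.3,0,0,0,-1],[0,0,0.4,0,0,0,-1],[0,0,0.4,0,0,0,-1],[0,0,0.4,0,0,0,-1],[0,0,0.4,0,0,0,-1],[0,0,0.2,0,0,0,-1],[0,0,0,0,0,0,-1],[0,0,0,0,0,0,-1]]]'
python3 -c "
from h import *
from plant import r
s=r.get_state();print(s['contact_force'],s['moment'],rows(s,(.4206,.2857,.1012),-62.3))"
```

```text
time_s: 24.6
tcp_pos: [0.4209, 0.2861, 0.1382]
eef_rot: [-180.0, -0.0, -62.3]
contact_force: [-0.2, 0.1, 0.4]
gripper_width: 0.016
gripper_force: 55.0
[-0.19950731  0.05970975  0.44885942] [ 0.08432871 -0.02274849  0.02960977] (array([0.01111127, 0.02036863, 1.84966983]), array([-0.00028361, -0.00181359,  0.0093253 ]))
```

```bash
python3 -m pendant '[[[0,0,0.4,0,0,0,-1],[0,0,0.4,0,0,0,-1],[0,0,0.4,0,0,0,-1],[0,0,0.3,0,0,0,-1],[0,0,0.2,0,0,0,-1],[0,0,0.11,0,0,0,-1],[0,0,0,0,0,0,-1],[0,0,0,0,0,0,-1]]]'
python3 -m pendant '[[[0,0,0.02,0,0,0,-1],[0,0,0.01,0,0,0,-1],[0,0,0.01,0,0,0,-1],[0,0,0,0,0,0,-1],[0,0,0,0,0,0,-1],[0,0,0,0,0,0,-1],[0,0,0,0,0,0,-1],[0,0,0,0,0,0,-1]]]'
```

```text
time_s: 25.4
tcp_pos: [0.4209, 0.2862, 0.1021]
eef_rot: [-180.0, 0.0, -62.3]
contact_force: [-0.3, 0.6, -0.9]
gripper_width: 0.0157
gripper_force: 55.0
time_s: 26.2
tcp_pos: [0.4207, 0.286, 0.1011]
eef_rot: [180.0, -0.0, -62.3]
contact_force: [0.1, -0.2, -0.2]
gripper_width: 0.0157
gripper_force: 55.0
```

```bash
python3 -m pendant '[[[0,0,0.01,0,0,0,-1],[0,0,0.01,0,0,0,-1],[0,0,0.01,0,0,0,-1],[0,0,0.01,0,0,0,-1],[0,0,0,0,0,0,-1],[0,0,0,0,0,0,-1],[0,0,0,0,0,0,-1],[0,0,0,0,0,0,-1]]]'
```

```text
time_s: 27.0
tcp_pos: [0.4208, 0.286, 0.1011]
eef_rot: [-180.0, 0.0, -62.2]
contact_force: [-3.7, -2.2, 8.7]
gripper_width: 0.0155
gripper_force: 55.0
```

```bash
python3 -m pendant '[[[0,0,-0.015,0,0,0,-1],[0,0,0,0,0,0,-1],[0,0,0,0,0,0,0],[0,0,0,0,0,0,0],[0,0,0,0,0,0,0],[0,0,0,0,0,0,0],[0,0,-0.3,0,0,0,0],[0,0,-0.8,0,0,0,0]]]' 10
python3 -m pendant '[[[-0.3,0,-1,0,0,0,0],[-0.6,0,-1,0,0,0,0],[-0.6,0,-1,0,0,0,0],[-0.6,0,-0.5,0,0,0,0],[-0.3,0,0,0,0,0,0],[0,0,0,0,0,0,0],[0,0,0,0,0,0,0],[0,0,0,0,0,0,0]]]'
python3 -c "
from dep import *
w=snapw('w10');P=cloud(w,100,220,260,370)
h=P[(P[:,2]>.095)&(P[:,2]<.115)];print(len(h),np.median(h[:,2]),h[:,2].std());print('handle',cv2.minAreaRect((h[:,:2]*1e3).astype(np.float32)))
for lo,hi,n in ((.068,.080,'prong'),(.003,.013,'base')):
    q=P[(P[:,2]>lo)&(P[:,2]<hi)&(P[:,0]>.37)&(P[:,1]>.235)&(P[:,1]<.34)];print(n,len(q),cv2.minAreaRect((q[:,:2]*1e3).astype(np.float32)))
cv2.imwrite('pics/c10.png',cv2.resize(w['frame'][40:340,180:480],None,fx=2,fy=2))"
```

```text
time_s: 27.8
tcp_pos: [0.4202, 0.2853, 0.1219]
eef_rot: [179.8, -0.1, -62.3]
contact_force: [0.7, 0.4, -0.5]
gripper_width: 0.0435
gripper_force: 0.0
time_s: 28.6
tcp_pos: [0.3982, 0.3278, 0.1916]
eef_rot: [179.9, -0.1, -62.3]
contact_force: [0.0, -0.6, -0.6]
gripper_width: 0.0439
gripper_force: 0.0
1435 0.1015712642891283 0.0009769233360926906
handle ((418.6416320800781, 284.7770690917969), (16.43511199951172, 48.8139762878418), 27.319936752319336)
prong 1591 ((423.15753173828125, 287.4847106933594), (49.733116149902344, 47.93000793457031), 19.970354080200195)
base 1543 ((417.43585205078125, 285.4985046386719), (66.079833984375, 70.61023712158203), 18.909561157226562)
```

View pics/c10.png

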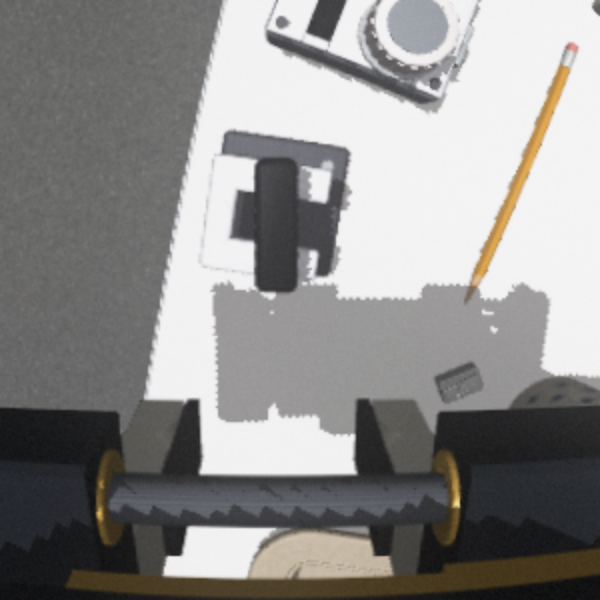

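The probe hangs in the fork (crop 276,225), level at its original height and within about 1 mm of the stand's centre. The gripper is clear.

```bash
python3 -c "
from plant import r
print(r.close_job())"
```

```text
the job is handed in; nothing more can be done
None
```

The job is handed in at about 29 s of the 54 s allowed. The cap is shut against its pin, the groove was traced end to end at about 5 cm/s with the tip pressing at 3–6 N, and the probe hangs upright within about 1 mm of the fork's centre. Its handle now sits about 7° off the stand's line; it was about 15° off at the start.

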